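Open the sealing pump and start it

ROBOT

A 6-joint arm with a two-finger parallel gripper is mounted at the origin on the work surface. World frame = base frame: x ahead of the robot, y to its left, z up, the work surface at z = 0. Lengths are in m, angles in rad, forces in N, time in s.
With the tool pointing down it reaches from about 0.325 to 0.75 m from the base axis. Payload 7.6 kg.
Tool frame: the origin (TCP) lies at the very end of the fingers, on their centre line; the grasp point (between the pads) lies 19 mm behind it (grasp_offset is the distance from the TCP to the grasp point, in m); z points along the fingers, x is the direction in which the jaws open and shut, and the axes are right-handed (so a half turn about z gives the same grasp; the last joint's range is limited). The gripper opens to 85 mm and grips with 20 to 120 N. Pads are 22 mm wide; open, the fingers measure 114 mm over their backs; the gripper's body (76 mm by 85 mm) begins 54 mm behind the grasp point. The pads swing forward as they close: fully open they stand 13 mm farther back than shut.
Start: joints at [1.159, 0.052, 1.401, -0, 1.689, -0.07], TCP at [0.176, 0.495, 0.231] pointing down, gripper open.
Joint ranges: [-2.9, 2.9], [-0.91, 2.17], [0.12, 2.37], [-1.06, 4.2], [0.26, 2.73], [-2.93, 2.93]. Speed limits (rad/s): [2.57, 2.57, 3.01, 3.14, 3.14, 3.14].

INTERFACE

Orientations are given as a 3x3 rotation matrix whose columns are the frame's x, y, z axes.
In Python, from bench import get_state, grab_frame, calibration, job_done, grasp_offset gives the robot as it stands.
- The arm moves only by the shell command python3 -m inch 'ROWS' [FORCE]. ROWS is text: rows parted by semicolons, each of 7 numbers parted by spaces: the shift along the world's x, y, z in cm, then the turn, a rotation vector about the world's x, y, z in degrees, then the opening, from -1 (shut) to 1 (fully open). In form: tx ty tz wx wy wz hand; .... A call has 1 to 20 rows; each row is the pose to reach, as a shift and turn from the pose measured when the call began; what a row does not reach only later rows make up. A row lasts 1/8 s, in which the tool goes at most 62.5 mm and 10.7 degrees, less where a joint would pass 70% of its speed; a pose out of reach is approached as far as the arm can. A call with a gripper value outside its range is refused whole. The fingers move at their own pace and stop on an object; FORCE is the grip in N (left out, the last holds). Time passes only in rows, so rows that repeat a pose let the fingers close. It gives the time, the measured TCP pose, the force and the opening at its end, in the units of the state.
- get_state(): the state, without advancing time (a new reading comes with each control period).
- grab_frame(name): name is "scene" or "top"; returns the picture (400x640x3 uint8, red, green, blue); there is no depth.
- calibration(name): a dict with "mtx" (3x3 intrinsics, pixels), "R" (3x3) and "t" (3): a world point X has camera coordinates R X + t. Camera axes: x right, y down, z forward; pixel columns grow to the right and rows downward; lengths in m; the calibration is good to about 2 mm. A picture is of the moment at which its call begins. calibration takes no time and is no camera call.
- job_done(): hands the job in, once; it reports no verdict.
The state is a dict: "clock": time; "q": joint angles; "qd": joint speeds; "joint_efforts": joint torques, N m; "position": TCP position; "ee_rot": TCP orientation; "ft_force": force on the tool from outside, world axes, zero at the start; "moment": the same for the moment, N m; "gripper_width": finger opening in m.
Only numpy, scipy, OpenCV 4.12 (cv2) and the standard library are available. Lean on these libraries where they do the work, as an engineer would, in place of code of your own. Each camera call takes 0.05 s, during which the arm holds its last target. There are 200 camera calls.

TASK

On the tasting counter, push up the lid of the green bottle-sealing pump by its steel lip and flip it right over, past upright, so that it stays open by itself; then press the red button under it fully down and let go. Only touch and push: do not pick anything up, leave both pumps standing where they are, the burgundy one shut, and do not disturb the things around them.

Things in the scene. Friction and masses are not known exactly. Their poses are not given: they have to be found in the camera images.
- green: Green pump unit, a loose but heavy (2 to 3 kg) box 130 mm (its x) by 180 mm (its y) by 100 mm high to its rim, on 8 mm rubber feet, open-topped under its lid. Origin: centre of its underside on the counter; z up; -x is its front, where the lid's lip sticks out. Walls 5 mm thick round an inner deck 60 mm above the counter, which carries the button.
- green_lid (a joint): Angle of the green unit's lid in rad: 0 shut (lying on the rim), grows as the front edge swings up and over to the back, 1.95 fully open against its stop. Hinge along the unit's y on the top of its back wall. The lid is 8 mm thick, 180 mm wide, 0.18 to 0.35 kg, free-swinging: it falls shut below about 1.55 and falls open beyond.
- green_lip (a point): Middle of the front edge of the steel lip of the green lid, on its underside. The lip is a flat tab 100 mm wide, 6 mm thick, that sticks out 30 mm beyond the unit's front wall at 100 mm height when shut, so that a fingertip fits below it. 162 mm from the hinge.
- green_hinge (a point): Middle of the green lid's hinge axis: 65 mm behind the unit's centre, 100 mm above the counter. Axes as the lid's: with the lid shut those of the unit; the lid extends to its -x, its underside lying at its z = 0.
- green_button (a joint): Travel of the green unit's button in m: 0 up, 0.006 fully down; a spring returns it, 5 N takes it fully down.
- green_button_top (a point): Centre of the top of the green unit's round red button (26 mm across), 12 mm in front of and 50 mm to the +y side of the unit's centre, on its deck, hidden below the lid until that is open. It is pressed straight down; its top lies 82 mm above the counter, 18 mm below the unit's rim.
- burgundy: Burgundy (dark wine red) pump unit, the same in size and build as the green one, lid shut; a bystander. Origin: centre of its underside; -x is its front.
- burgundy_lid (a joint): Angle of the burgundy unit's lid, 0 shut; as the green one's.
- cup: Loose steel tasting cup, 60 mm across the rim, 60 mm high, standing between the units; bystander. Origin: centre of its underside.
- tin: Loose brass tin with paper label, 70 mm across, 80 mm high; bystander. Origin: centre of its underside.
- stopper: Loose cork bottle stopper, 32 mm across, 40 mm high, standing upright; bystander. Origin: centre of its underside.
- opener: Loose opener with a wooden handle, 120 mm long, lying flat on the counter in front of and between the units; bystander. Origin: near its middle, on the counter.
- wine_red: Green wine bottle with red cap, 74 mm across, 300 mm high, loose, standing; bystander. Origin: centre of its underside.
- wine_gold: Amber wine bottle with brass cap, 74 mm across, 300 mm high, loose, standing; bystander. Origin: centre of its underside.
Not all that is in view belongs to the job. Several things look just like the green: the one meant starts farthest from the robot's base.

How it is judged:
On the way, in this order (a step that is already met when the one before it is completed fails the run):
1. the green lid stands open past upright, no longer held by the robot (value of joint green_lid above 1.75 rad and contact force between green and the arm below 0.2 N and contact force between green and the fingers below 0.2 N), for 0.2 s.
2. the green unit's red button is pressed fully down with the lid open (value of joint green_button above 0.0048 m and value of joint green_lid above 1.75 rad), for 0.05 s.
At the end, for the whole second after the job is handed in: The green lid rests open past upright (more than 1.75 rad), still; its button has been pressed and is up again; the green unit stands within 40 mm of its start, the burgundy one within 30 mm of its start with its lid shut (value of joint green_lid above 1.75 rad and velocity of joint green_lid between -0.1 and 0.1 rad/s and value of joint green_button below 0.002 m and value of joint burgundy_lid below 0.05 rad and distance of green from where it was at the start of the episode below 0.04 m and distance of burgundy from where it was at the start of the episode below 0.03 m and linear speed of green below 0.02 m/s); the robot touches nothing.
It fails at once if a pump unit was lifted or tipped (height (world z) of any of green, burgundy above 0.012 m or angle between any of green, burgundy's own z axis and vertical above 0.12 rad).
It fails at once if a pump unit was shoved out of its place (distance of green from where it was at the start of the episode above 0.05 m or distance of burgundy from where it was at the start of the episode above 0.03 m).
It fails at once if the burgundy lid was opened (value of joint burgundy_lid above 0.15 rad).
It fails at once if a bystander was moved, lifted or knocked over (distance of any of cup, tin, stopper, opener, wine_red, wine_gold from where it was at the start of the episode above 0.03 m or angle between any of cup, tin, stopper, wine_red, wine_gold's own z axis and vertical above 0.5 rad).
It also fails if it takes over 58 s, if anything falls off the work surface, if the arm or the gripper's body presses on something with over 40 N, if the wrist force passes 120 N, or if a joint passes its speed limit or range.

## Working session

There is one attempt and no reset: what is moved stays moved. The work goes in short steps, Python scripts to look and compute and a shell command to move; the robot and the scene stay as the last step left them, time stands still between calls to the robot, and variables do not carry over. Pictures are saved under pics/ and viewed, about 8 in all and at most 12, crops included, and the job is handed in when it is done.

```bash
ls; mkdir -p pics; python3 - <<'E'
from bench import *
import cv2
for n in("scene","top"):
    f=grab_frame(n); cv2.imwrite(f"pics/{n}0.png",cv2.cvtColor(f,cv2.COLOR_RGB2BGR))
    c=calibration(n); print(n,c['mtx'].tolist(),(-c['R'].T@c['t']).round(3),c['R'].round(2).tolist())
print(get_state())
E
```

```text
pics
scene [[408.0525708238464, 0.0, 319.10119964904845], [0.0, 408.0525708238464, 191.4459653790244], [0.0, 0.0, 1.0]] [1.321 0.249 1.049] [[-0.3, 0.96, -0.01], [0.72, 0.22, -0.66], [-0.63, -0.2, -0.75]]
top [[405.1574899572209, 0.0, 316.88115540889993], [0.0, 405.1574899572209, 194.86298759096974], [0.0, 0.0, 1.0]] [ 0.342 -0.022  1.121] [[-0.01, -1.0, -0.01], [-0.99, 0.02, -0.13], [0.13, 0.01, -0.99]]
{'clock': 0.1, 'q': array([ 1.15870800e+00,  5.27714223e-02,  1.40159553e+00, -3.38228698e-05,
        1.68857626e+00, -7.02996158e-02]), 'qd': array([-4.14931043e-05, -1.29890863e-04, -5.00249547e-03, -6.14098848e-04,
       -6.68496480e-04, -6.18799288e-04]), 'joint_efforts': array([ 1.03536531e-03, -3.82583535e+01, -3.60983205e+01, -1.17846407e-04,
        4.89612459e-03, -3.52593270e-05]), 'position': array([0.17585106, 0.49440399, 0.23057184]), 'ee_rot': array([[ 3.35176249e-01,  9.42155307e-01, -5.10154615e-04],
       [ 9.42154478e-01, -3.35176632e-01, -1.25095288e-03],
       [-1.34958380e-03, -6.13547613e-05, -9.99999087e-01]]), 'ft_force': array([ 1.79765817, -0.23535718, -0.23673478]), 'moment': array([-0.08302743, -0.02038699, -0.00464795]), 'gripper_width': 0.08507999246010434}
```

View pics/scene0.png

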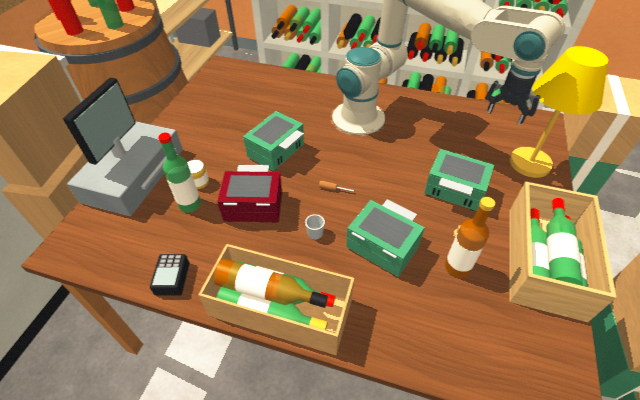

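View pics/top0.png

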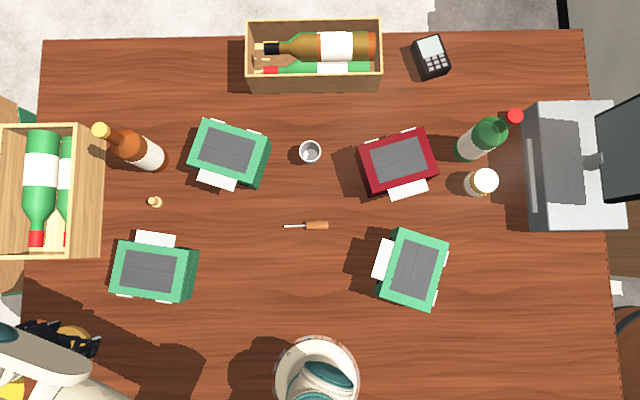

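The top view shows three green units. The one at (228,152) is farthest from the base (about (316,380)); its white lip at (217,180) points toward the robot. Next I'll measure it in enlarged crops.

```bash
python3 - <<'E'
import cv2,numpy as np
a=cv2.imread('pics/top0.png')[110:200,175:285]; b=cv2.imread('pics/scene0.png')[190:285,335:435]
a=cv2.resize(a,None,fx=5,fy=5,interpolation=cv2.INTER_CUBIC)
cv2.imwrite('pics/ctop.png',a)
b=cv2.resize(b,None,fx=5,fy=5,interpolation=cv2.INTER_CUBIC)
cv2.imwrite('pics/csc.png',b)
E
```

```text
(no output)
```

View pics/ctop.png

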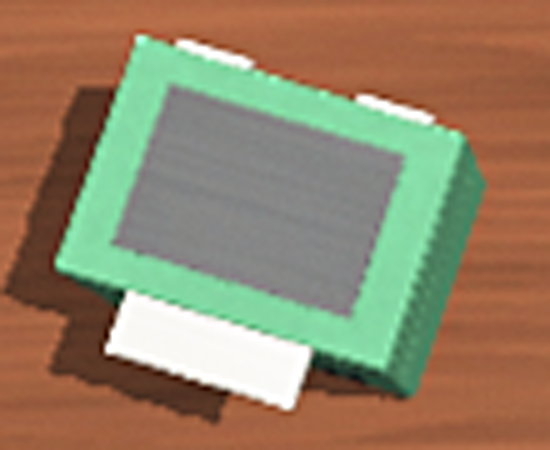

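View pics/csc.png

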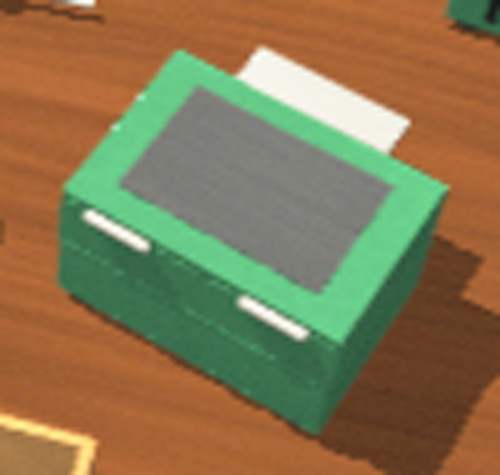

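```bash
cat > h.py <<'E'
import numpy as np
from bench import *
def ray(n,uv,z):
    c=calibration(n);M=np.linalg.inv(c['mtx']);R=np.array(c['R']);t=np.array(c['t'])
    d=R.T@M@np.array([uv[0],uv[1],1.]);o=-R.T@t
    return o+d*(z-o[2])/d[2]
def proj(n,X):
    c=calibration(n);p=np.array(c['mtx'])@(np.array(c['R'])@np.array(X)+c['t']);return p[:2]/p[2]
E
python3 - <<'E'
from h import *
def show(n,off,P,zs):
    return [ray(n,np.array(p)/5+off-0.4,z) for p,z in zip(P,zs)]
# order: back +?, ...
z=.108
T=np.array(show('top',(175,110),[(138,36),(465,135),(387,370),(58,268),(105,353),(295,410)],[z]*4+[.106]*2))
S=np.array(show('scene',(335,190),[(345,342),(65,188),(180,50),(447,187),(410,122),(262,47)],[z]*4+[.106]*2))
print(T.round(4));print(S.round(4))
for A in(T,S):
    c=A[:4].mean(0); e=A[:4]
    print('centre',c.round(4),'wid',np.linalg.norm(e[0]-e[1]).round(4),np.linalg.norm(e[2]-e[3]).round(4),'dep',np.linalg.norm(e[0]-e[3]).round(4),np.linalg.norm(e[1]-e[2]).round(4))
    y=e[0]-e[1]+e[3]-e[2]; x=e[0]-e[3]+e[1]-e[2]
    print('yaw',np.degrees(np.arctan2(y[1],y[0]))-90,np.degrees(np.arctan2(x[1],x[0])),'lipmid',A[4:].mean(0).round(4))
for k,p,zz in(('cup',(310,150),.06),('stopper',(154,201),.04),('opener',(306,225),.01),('goldcap',(100,131),.3),('burg',(398,163),.108),('stand-in left green',(152,270),.108)):
    print(k,ray('top',p,zz).round(3))
print('gold base scene',ray('scene',(462,268),0).round(3))
s=get_state();print(np.degrees(s['q']).round(1))
E
```

```text
[[0.6865 0.2824 0.108 ]
 [0.6306 0.1122 0.108 ]
 [0.5086 0.1516 0.108 ]
 [0.5643 0.3207 0.108 ]
 [0.5201 0.296  0.106 ]
 [0.4892 0.1986 0.106 ]]
[[0.6884 0.2849 0.108 ]
 [0.6328 0.1151 0.108 ]
 [0.5122 0.1556 0.108 ]
 [0.5685 0.3236 0.108 ]
 [0.5256 0.2967 0.106 ]
 [0.4937 0.2025 0.106 ]]
centre [0.5975 0.2167 0.108 ] wid 0.1791 0.1779 dep 0.1281 0.1282
yaw -18.204143257293154 -17.64846744148733 lipmid [0.5046 0.2473 0.106 ]
centre [0.6005 0.2198 0.108 ] wid 0.1787 0.1772 dep 0.126 0.1272
yaw -18.33261457855798 -18.218982016814003 lipmid [0.5097 0.2496 0.106 ]
cup [0.605 0.005 0.06 ]
stopper [0.477 0.428 0.04 ]
opener [0.407 0.019 0.01 ]
goldcap [0.594 0.439 0.3  ]
burg [ 0.556 -0.22   0.108]
stand-in left green [0.296 0.398 0.108]
gold base scene [0.6   0.459 0.   ]
[66.4  3.  80.3 -0.  96.7 -4. ]
```

The unit measures 179 x 128 mm, which fits. Its centre is about (0.599, 0.218) with yaw about -18.1°, and the two cameras agree to 3–4 mm. The hinge is about (0.661, 0.198, 0.10) and the lip's front edge about (0.507, 0.248). I'll push with closed fingers tilted 45° forward, staging in front of the lip first.

```bash
python3 -m inch '0 0 3 0 0 0 -1; 3 -2 5 0 0 0 -1; 6 -5 6 0 0 0 -1; 9 -7.5 6 -2 -5 0 -1; 12 -10 6 -3 -10 0 -1; 15 -12.5 6 -5 -15 0 -1; 18 -15 6 -6.5 -20 0 -1; 21 -17 5 -8 -25 0 -1; 24 -19.5 4 -10 -30 0 -1; 26 -21 4 -11.5 -35 0 -1; 28 -22.5 3 -13 -40 0 -1; 29.5 -23.5 2 -15 -42.5 0 -1; 29.5 -23.5 2 -15 -42.5 0 -1; 29.5 -23.5 2 -15 -42.5 0 -1' 20
python3 -c "
from bench import *
import cv2,numpy as np
s=get_state();print(s['ee_rot'].round(3),s['q'].round(2),s['gripper_width'])
cv2.imwrite('pics/stage.png',cv2.cvtColor(grab_frame('scene'),cv2.COLOR_RGB2BGR))"
```

```text
clock: 1.85
position: [0.4707, 0.2598, 0.2511]
ee_rot: [[0.335, 0.666, 0.667], [0.942, -0.238, -0.236], [0.002, 0.707, -0.707]]
ft_force: [-0.5, -0.0, 0.3]
gripper_width: 0.0
[[ 0.335  0.666  0.667]
 [ 0.942 -0.238 -0.236]
 [ 0.002  0.707 -0.707]] [ 0.77 -0.19  1.75 -0.73  1.25 -0.34] 3.788403063573421e-05
```

View pics/stage.png

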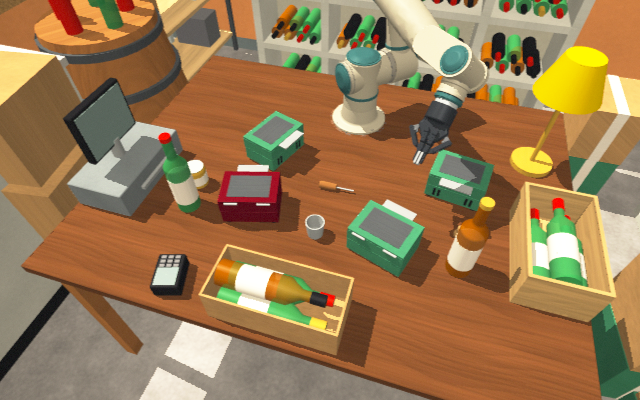

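Staged as commanded: the closed fingertips, at about (420,158), are in front of the lip and everything looks clear. Next I go down and slide the tip under the lip.

```bash
python3 -m inch '0 0 -3 0 0 0 -1; 0 0 -6 0 0 0 -1; 0 0 -9 0 0 0 -1; 0 0 -12 0 0 0 -1; 0 0 -15 0 0 0 -1; 0 0 -17.9 0 0 0 -1; 0 0 -17.9 0 0 0 -1; 1 -0.3 -17.9 0 0 0 -1; 1.9 -0.6 -17.9 0 0 0 -1; 2.9 -0.9 -17.9 0 0 0 -1; 3.8 -1.2 -17.9 0 0 0 -1; 3.8 -1.2 -17.9 0 0 0 -1'
python3 -c "
from bench import *
import cv2,numpy as np
f=grab_frame('scene')[140:290,330:470]
cv2.imwrite('pics/under.png',cv2.resize(cv2.cvtColor(f,cv2.COLOR_RGB2BGR),None,fx=4,fy=4,interpolation=cv2.INTER_CUBIC))"
```

```text
clock: 3.4
position: [0.5094, 0.2474, 0.0727]
ee_rot: [[0.336, 0.665, 0.667], [0.942, -0.239, -0.236], [0.003, 0.708, -0.706]]
ft_force: [-0.3, -0.1, -0.2]
gripper_width: -0.0001
```

View pics/under.png

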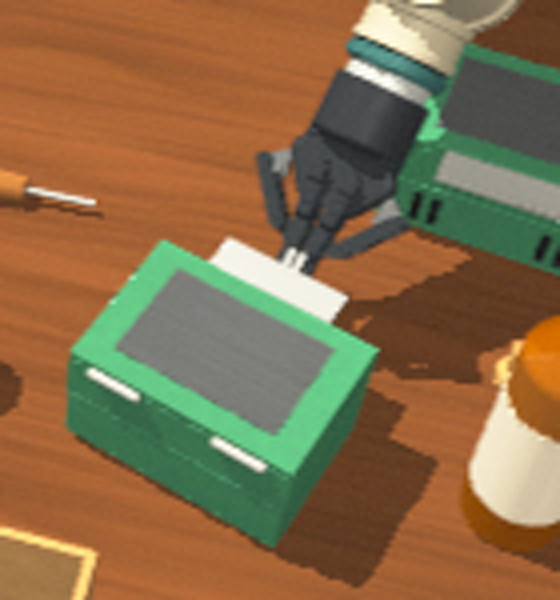

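The tip is under the middle of the lip, at about (295,260) in the crop, and there is no contact force. I'll lift along the lid's arc.

```bash
python3 -m inch '0 0 1 0 0 0 -1; 0 0 2 0 0 0 -1; 0.3 -0.1 3.3 0 0 0 -1; 0.6 -0.2 4.6 0 0 0 -1; 0.9 -0.3 5.9 0 0 0 -1; 1.2 -0.4 7.1 0 0 0 -1; 1.5 -0.5 7.7 0 0 0 -1; 1.8 -0.6 8.3 0 0 0 -1; 2.3 -0.8 9.4 0 0 0 -1; 3.0 -1.0 10.5 0 0 0 -1; 3.7 -1.2 11.5 0 0 0 -1; 4.5 -1.5 12.4 0 0 0 -1; 5.4 -1.8 13.3 0 0 0 -1; 5.4 -1.8 13.3 0 0 0 -1'
python3 -c "
from bench import *
import cv2,numpy as np
f=grab_frame('scene')[120:290,320:480]
cv2.imwrite('pics/lift.png',cv2.resize(cv2.cvtColor(f,cv2.COLOR_RGB2BGR),None,fx=3,fy=3,interpolation=cv2.INTER_CUBIC))"
```

```text
clock: 5.2
position: [0.5639, 0.2293, 0.2066]
ee_rot: [[0.337, 0.664, 0.668], [0.942, -0.24, -0.236], [0.004, 0.708, -0.706]]
ft_force: [-1.0, 1.8, -0.3]
gripper_width: -0.0001
```

View pics/lift.png

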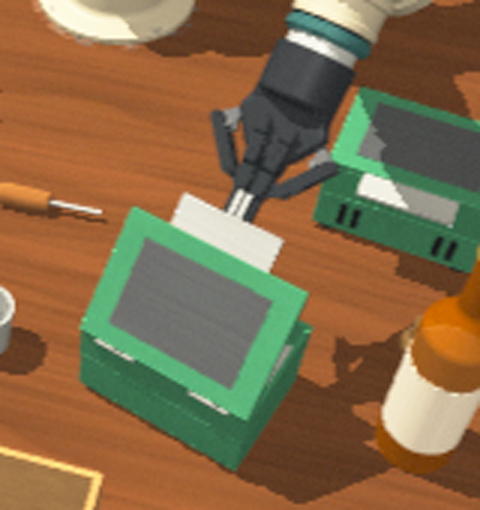

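The lid is up about 50°, resting on the fingertip. I keep going along the arc past upright.

```bash
python3 -m inch '1.0 -0.3 0.8 0 0 0 -1; 2.0 -0.65 1.5 0 0 0 -1; 3.1 -1.0 2.1 0 0 0 -1; 4.2 -1.4 2.6 0 0 0 -1; 5.4 -1.75 3.0 0 0 0 -1; 6.0 -1.95 3.1 0 0 0 -1; 6.6 -2.15 3.3 0 0 0 -1; 7.2 -2.35 3.4 0 0 0 -1; 7.8 -2.55 3.4 0 0 0 -1; 8.4 -2.75 3.5 0 0 0 -1; 9.0 -2.95 3.5 0 0 0 -1; 9.6 -3.15 3.5 0 0 0 -1; 10.2 -3.35 3.4 0 0 0 -1; 10.8 -3.55 3.4 0 0 0 -1; 11.5 -3.75 3.3 0 0 0 -1; 12.0 -3.95 3.2 0 0 0 -1; 12.0 -3.95 3.2 0 0 0 -1'
python3 -c "
from bench import *
import cv2,numpy as np
f=grab_frame('scene')[110:290,300:480]
cv2.imwrite('pics/over.png',cv2.resize(cv2.cvtColor(f,cv2.COLOR_RGB2BGR),None,fx=3,fy=3,interpolation=cv2.INTER_CUBIC))"
```

```text
clock: 7.38
position: [0.6836, 0.1896, 0.2375]
ee_rot: [[0.337, 0.665, 0.667], [0.942, -0.24, -0.237], [0.003, 0.708, -0.707]]
ft_force: [-0.2, 1.1, 0.7]
gripper_width: 0.0
```

View pics/over.png

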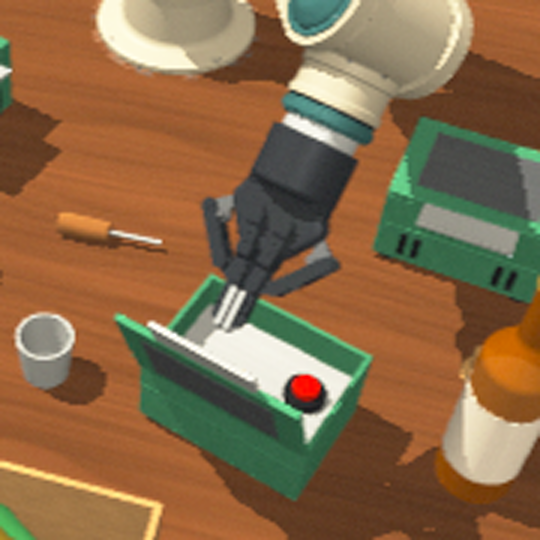

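```bash
python3 -m inch '-2 0.6 0 0 0 0 -1; -4 1.3 1 0 0 0 -1; -6 2 2 0 0 0 -1; -8 2.6 3 0 0 0 -1; -9 5 3 3 8.5 0 -1; -9 7 3 6 17 0 -1; -9 8 3 9 25.5 0 -1; -9 8 3 12 34 0 -1; -8.5 8 2 15 42.5 0 -1; -8.1 8 0 15 42.5 0 -1; -8.1 8 -4 15 42.5 0 -1; -8.1 8 -4 15 42.5 0 -1'
python3 -c "
from h import *
import cv2
F=grab_frame('scene');G=grab_frame('top')
print(ray('scene',(402,239),.082),get_state()['position'],proj('top',[.603,.269,.082]))
f=np.hstack([F[140:290,320:470],G[90:240,160:310]])
cv2.imwrite('pics/btn.png',cv2.resize(cv2.cvtColor(f,cv2.COLOR_RGB2BGR),None,fx=2.6,fy=2.6,interpolation=cv2.INTER_CUBIC))
for n,I in(('scene',F),('top',G)):
    I=I.astype(int);m=((I[...,0]>170)&(I[...,1]<60)&(I[...,2]<60)).astype('uint8')
    k,_,st,c=cv2.connectedComponentsWithStats(m)
    for i in range(1,k):
        if st[i,4]>15: print(n,c[i],st[i],ray(n,c[i],.081).round(4))"
```

```text
clock: 8.93
position: [0.6001, 0.2696, 0.1927]
ee_rot: [[0.336, 0.942, -0.006], [0.942, -0.336, -0.005], [-0.007, -0.004, -1.0]]
ft_force: [-0.6, -0.1, -0.2]
gripper_width: -0.0001
[0.60900326 0.27108942 0.082     ] [0.60185758 0.27029428 0.19846187] [209.43245118 150.51668146]
scene [53.609375  8.609375] [48  0 13 20 64] [-0.325  -1.7407  0.081 ]
scene [118.625   5.375] [117   0   5  11  16] [-0.4564 -1.4314  0.081 ]
scene [506.57894737   4.10526316] [505   2   4   5  19] [-1.0573  0.5495  0.081 ]
scene [560.125  10.5  ] [558   8   5   6  16] [-1.0577  0.8147  0.081 ]
scene [306.375   27.1875] [304  25   5   5  16] [-0.5124 -0.3905  0.081 ]
scene [361.5625  35.375 ] [359  33   5   6  16] [-0.5104 -0.1112  0.081 ]
scene [354.05882353  44.41176471] [351  42   6   6  17] [-0.4175 -0.1251  0.081 ]
scene [497.94117647  54.70588235] [496  52   4   7  17] [-0.5137  0.5152  0.081 ]
scene [502.0625  66.1875] [501  64   3   6  16] [-0.4206  0.534   0.081 ]
scene [163.63013699 136.75342466] [159 133  11  10  73] [ 0.4144 -0.6256  0.081 ]
scene [557.81132075 203.04716981] [552 198  12  12 106] [0.3351 0.7071 0.081 ]
scene [534.56944444 213.01388889] [531 208   8  11  72] [0.3972 0.6374 0.081 ]
scene [401.45762712 238.40677966] [397 235  10   8  59] [0.6067 0.2693 0.081 ]
scene [329.14444444 298.85555556] [320 292  15  15  90] [0.8482 0.1233 0.081 ]
top [269.57142857  72.38095238] [264  72  13   2  21] [0.8167 0.1107 0.081 ]
top [ 29.60869565 238.91304348] [ 29 231   3  16  23] [0.3783 0.7286 0.081 ]
top [ 40.37254902 238.82352941] [ 36 231   7  16  51] [0.3781 0.7007 0.081 ]
```

View pics/btn.png

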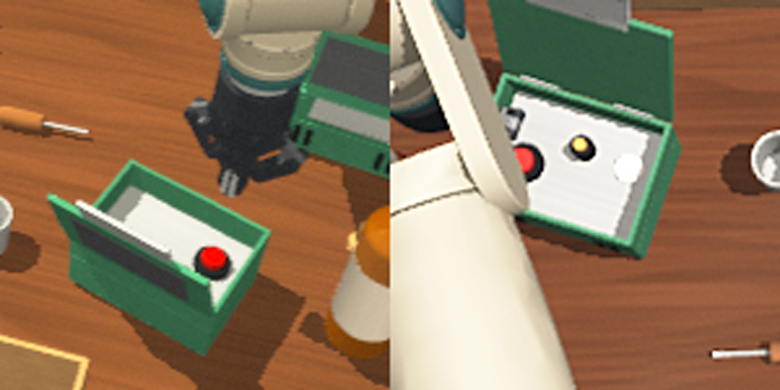

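The lid rests open past upright with the fingers clear. The button is seen near (0.606, 0.269), against (0.603, 0.269) expected from the dimensions. I go down close, then press in small steps.

```bash
python3 -m inch '0.2 0 -3 0 0 0 -1; 0.2 0 -6 0 0 0 -1; 0.2 0 -9 0 0 0 -1; 0.2 0 -10.8 0 0 0 -1; 0.2 0 -10.8 0 0 0 -1; 0.2 0 -10.8 0 0 0 -1'; python3 -c "
from bench import *
print(get_state()['position'],get_state()['ft_force'])"
```

```text
clock: 9.78
position: [0.6047, 0.2707, 0.0927]
ee_rot: [[0.336, 0.942, 0.004], [0.942, -0.336, -0.0], [0.001, 0.004, -1.0]]
ft_force: [-0.2, -0.1, 0.7]
gripper_width: -0.0001
[0.60472377 0.27072802 0.09269516] [-0.23858614 -0.10345918  0.7430926 ]
```

```bash
python3 -m inch '0 -0.1 -0.5 0 0 0 -1; 0 -0.1 -1.0 0 0 0 -1; 0 -0.1 -1.3 0 0 0 -1; 0 -0.1 -1.5 0 0 0 -1; 0 -0.1 -1.6 0 0 0 -1; 0 -0.1 -1.6 0 0 0 -1; 0 -0.1 -1.6 0 0 0 -1'
```

```text
clock: 10.65
position: [0.6049, 0.2697, 0.0771]
ee_rot: [[0.336, 0.942, 0.005], [0.942, -0.336, -0.0], [0.002, 0.005, -1.0]]
ft_force: [-0.4, -1.1, 4.4]
gripper_width: 0.0002
```

```bash
python3 -m inch '0 0 -0.1 0 0 0 -1; 0 0 -0.2 0 0 0 -1; 0 0 -0.3 0 0 0 -1; 0 0 -0.3 0 0 0 -1; 0 0 -0.3 0 0 0 -1'
```

```text
clock: 11.28
position: [0.605, 0.2698, 0.0759]
ee_rot: [[0.336, 0.942, 0.006], [0.942, -0.336, 0.0], [0.002, 0.005, -1.0]]
ft_force: [-4.7, -2.1, 12.2]
gripper_width: -0.0
```

The button bottomed out: z is 75.9 mm against 76 expected, at 12 N. Now I release and go straight up, then back.

```bash
python3 -m inch '0 0 1 0 0 0 -1; 0 0 3 0 0 0 -1; 0 0 6 0 0 0 -1; 0 0 10 0 0 0 -1; 0 0 14 0 0 0 -1; -3 0 17 0 0 0 -1; -7 2 17 0 0 0 -1; -12 4 17 0 0 0 -1; -17 6 17 0 0 0 -1; -22 8 17 0 0 0 -1; -22 8 17 0 0 0 -1; -22 8 17 0 0 0 -1; -22 8 17 0 0 0 -1'
python3 -c "
from h import *
import cv2
F=grab_frame('scene');G=grab_frame('top')
f=np.vstack([F,G])[:, :]
cv2.imwrite('pics/end.png',cv2.resize(cv2.cvtColor(np.hstack([F[60:340,130:520],G[0:280,60:450]]),cv2.COLOR_RGB2BGR),None,fx=1,fy=1))
I=F.astype(int);m=((I[...,0]>170)&(I[...,1]<60)&(I[...,2]<60)).astype('uint8');m[:, :380]=0;m[:,420:]=0;m[:200]=0
v,u=np.nonzero(m);print(u.mean(),v.mean(),len(u))"
```

```text
clock: 12.9
position: [0.3858, 0.3493, 0.2459]
ee_rot: [[0.337, 0.941, 0.006], [0.941, -0.337, -0.0], [0.002, 0.005, -1.0]]
ft_force: [-0.6, -0.0, -0.1]
gripper_width: 0.0001
401.4310344827586 238.4655172413793 58
```

View pics/end.png

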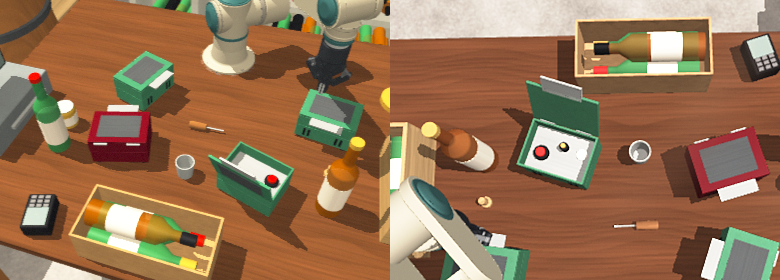

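The lid stands open. The button is up again, with its centroid at (401.4, 238.5) against (401.5, 238.4) before the press. The other objects are where they were and the arm is clear, so I'm handing in.

```bash
python3 -c "
from bench import *
print(job_done())"
```

```text
the job is handed in; nothing more can be done
None
```

I flipped the green pump's lid open, pressed its red button fully down, released it, and handed the job in at about 13 s of the 58 s. `job_done` reported no verdict, so the checks below are my own.

**What I did:** I picked the green unit farthest from the base and slid the closed fingertips, tilted 45°, under the steel lip. I pushed the lid along its arc past upright, backed off, then pressed the button straight down with the tool vertical.

**What the last checks showed:**
- **Lid:** it stood open past upright with the arm well away. I judged this from the pictures and did not measure the angle.
- **Button:** it bottomed out at a tip height of 75.9 mm (76 expected) with about 12 N. After release its image was within 0.1 pixel of where it was before the press, so it is up again.
- **Green unit:** the button's position also shows the unit did not move during the press. I did not re-measure its total shift since the start, but it looked in place.
- **Other objects:** the burgundy unit was shut, and it and the bystanders in view looked undisturbed.
- **Arm:** the last force reading was under 1 N, with the arm clear.

**Disagreements:** the two cameras differed by 3–4 mm on the unit's position, and the scene camera put the button about 3 mm from where the dimensions placed it. Neither mattered. No check failed.

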